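Close up the abrasives and open the suction gate before sanding

ROBOT

A 6-joint arm with a two-finger parallel gripper is mounted at the origin on the work surface. World frame = base frame: x ahead of the robot, y to its left, z up, the work surface at z = 0. Lengths are in m, angles in rad, forces in N, time in s.
With the tool pointing down it reaches from about 0.3 to 0.875 m from the base axis. Payload 6.4 kg.
Tool frame: the origin (TCP) lies where the fingers leave the gripper's body, on its centre line; the fingertips stand 73 mm ahead of it and the grasp point (between the pads) lies 54 mm ahead of it (tcp_to_grasp is the distance from the TCP to the grasp point, in m); z points along the fingers, y is the line along which they close (so a half turn about z gives the same grasp; the last joint's range is limited). The gripper opens to 85 mm and grips with 20 to 120 N. Pads are 22 mm wide; open, the fingers measure 114 mm over their backs; the gripper's body (76 mm by 85 mm) begins 54 mm behind the grasp point. The pads swing forward as they close: fully open they stand 13 mm farther back than shut.
Start: joints at [1.137, 0.181, 1.607, -0, 1.354, -0.206], TCP at [0.13, 0.56, 0.304] pointing down, gripper open.
Joint ranges: [-2.99, 2.99], [-0.89, 2.07], [0.3, 2.58], [-1.14, 4.28], [0, 2.63], [-3.12, 3.12]. Speed limits (rad/s): [2.57, 2.57, 3.01, 3.14, 3.14, 3.14].

INTERFACE

Orientations are given as a rotation vector (axis times angle).
In Python, from plant import get_obs, get_image, camera_params, finish_job, recognise, tcp_to_grasp gives the robot as it stands. The module is installed in compiled form; this text tells all that it offers.
- The arm moves only by the tool play_rows, never from a script. Its argument "increments" is a list of rows, each an object of numbers: "grip": the closure in counts, from 0 (fully open) to 255 (shut); "x", "y", "z": the shift along the tool's x, y, z in mm; "twist": the turn about the tool's z in rad. A call has 1 to 12 rows; each row is the pose to reach, as a shift and turn from the pose commanded when the call began, along the tool's axes at that moment; what a row does not reach only later rows make up. A row lasts 1/12 s, in which the tool goes at most 41.7 mm and 7.16 degrees, less where a joint would pass 70% of its speed; a pose out of reach is approached as far as the arm can. A call with a gripper value outside its range is refused whole. The fingers move at their own pace and stop on an object; "force" is the grip in N (left out, the last holds). Time passes only in rows, so rows that repeat a pose let the fingers close. It gives the time, the measured TCP pose, the force, the opening and the grip force at its end, in the units of the state.
- get_obs(): the state, without advancing time (a new reading comes with each control period).
- get_image(name): name is "scene" or "side" or "wrist"; returns the picture (400x640x3 uint8, red, green, blue); there is no depth.
- camera_params(name): a dict with "K" (3x3 intrinsics, pixels), "camera_from_world" (4x4, takes a point from world to camera coordinates). Camera axes: x right, y down, z forward; pixel columns grow to the right and rows downward; lengths in m; the calibration is good to about 2 mm. A picture is of the moment at which its call begins: read the wrist's pose just before it. camera_params takes no time and is no camera call; for the wrist camera it gives the pose at the moment of the call.
- finish_job(): hands the job in; it is judged then, once.
Trained networks look in the newest picture that a camera, given by its name, has taken for a name from the list of things; names that differ only in an ending like _2 or _b are one class to them, and where a whole thing is asked for, a point or a joint stands for the part that bears it (a point fixed in the world has none). Each returns a list of dicts, best first, with "p" (0 to 1); they miss things now and then, are a little off and sometimes report something else, mostly with a low value. They report only what shows in the picture. A call takes as long as a camera call.
- recognise(camera, target): "rect" ([left, top, width, height] in pixels, round what is visible of it).
The state is a dict: "time_s": time; "q": joint angles; "qvel": joint speeds; "effort": joint torques, N m; "eef_pos": TCP position; "orientation": TCP orientation; "contact_force": force on the tool from outside, world axes, zero at the start; "torque": the same for the moment, N m; "gripper_width": finger opening in m; "grasp_force": force on a finger pad.
Only numpy, scipy, OpenCV 4.12 (cv2) and the standard library are available. Lean on these libraries where they do the work, as an engineer would, in place of code of your own. Each camera call takes 0.05 s, during which the arm holds its last target. There are 200 camera calls.

TASK

Get the bench ready for sanding: with the fingertips only, gently push the drawer of abrasives fully home and push the lid of the polishing-pad box down shut, in either order. Only then push the yellow gate of the dust-suction port fully open by its tab, because suction would pull pads out of an open box. Push, do not slam; take nothing between the fingers, and leave everything else on the bench where it is.

Things in the scene. Friction and masses are not known exactly. Their poses are not given: they have to be found in the camera images.
- chest: low wooden chest, fixed during a run, 180 mm deep (its own x) x 200 mm wide (y) x 90 mm high, open at the front for its one drawer; origin at the centre of its underside; its front looks along its own -x, roughly towards the robot.
- drawer (a joint): how far the drawer of the chest stands out (m): 0 fully home, 0.12 fully out; slides along the chest's own -x as it opens; light friction (about 1.5 N), stays where it is left, stops rigidly at 0.
- drawer_edge (a point): middle of the top edge of the drawer's green front panel, half-way through its thickness. The panel is 12 mm thick, 200 mm wide and 80 mm high (6 to 86 mm above the bench) and has no handle; its outer face lies 6 mm from this point along the chest's own -x. Axes as the chest's; this point is 96 mm plus the drawer value in front of the chest's origin.
- pad_box: dark wooden box of polishing pads, fixed during a run, 140 mm (its own x) x 160 mm (y) x 60 mm high; origin at the centre of its underside. The lid's hinge lies along y on the rim nearest the robot, at x = -70 mm, 61 mm up.
- lid (a joint): angle of the box's lid (rad): 0 shut flat, about 1.57 standing upright, stops at 1.75. Stiff hinge: stays where it is left, about 0.25 N m to move it. The lid is a plain pale wooden plate, 140 mm from hinge to free edge, 160 mm wide, 8 mm thick (shut, its top is 69 mm above the bench). It closes by its free edge swinging away from the robot and down.
- lid_edge (a point): middle of the lid's free edge, half-way through its thickness; x points from hinge to free edge, z out of the lid's outer face (the upper one when shut), y along the hinge.
- port: blue dust-suction port, fixed during a run, 110 mm (its own x) x 240 mm (y), deck 50 mm above the bench, connected to the extractor from below. Origin at the centre of its underside. Its square mouth (70 x 80 mm, 44 mm deep) is centred at x = 0, y = -45 mm in the deck. Two aluminium rails beside the gate reach 60 mm above the bench.
- gate (a joint): how far the yellow slide gate has been pushed open (m): 0 covers the mouth, 0.08 fully open; moves along the port's own +y as it opens; light friction (about 1.5 N), stays where it is left, stops rigidly at 0.08.
- gate_tab (a point): middle of the top edge of the gate's upright yellow tab, 88.5 mm above the bench. The tab is 6 mm thick (along y), 36 mm wide (x) and 34 mm high above the gate plate (top of the plate 54.5 mm above the bench). Axes as the port's; it lies at x = 0, y = -82 mm plus the gate value from the port's origin. To open, push the face of the tab that looks to the port's own -y; behind that face is 35 mm of deck.
- slab: A red-brown marble offcut, 100 x 240 x 20 mm, lying in front of the robot; origin at the centre of its underside. Only standing by, leave it alone.
- sand_block: A cork sanding block, 55 x 100 x 24 mm, lying on the marble slab; origin at the centre of its underside. Only standing by, leave it alone.
- filler_tin: A filler tin with a yellow cap, 86 mm across and 110 mm high; origin at the centre of its underside. Only standing by, leave it alone.
- wax_jar: A wax jar with a steel cap, 70 mm across and 75 mm high; origin at the centre of its underside. Only standing by, leave it alone.
- brush: A brush lying on the bench, along its own x. Only standing by, leave it alone.
- mallet: A hammer lying on the bench, along its own x. Only standing by, leave it alone.

How it is judged:
On the way, in this order (a step that is already met when the one before it is completed fails the run):
1. the drawer is fully home and the lid is shut, with the gate not yet open (value of joint drawer below 0.005 m and value of joint lid below 0.06 rad and not (value of joint gate above 0.074 m)), for 0.2 s.
2. then the suction gate is fully open, drawer and lid still shut (value of joint drawer below 0.005 m and value of joint lid below 0.06 rad and value of joint gate above 0.074 m), for 0.2 s.
At the end, for the whole second after the job is handed in: The drawer is within 5 mm of fully home, the lid within 0.06 rad of shut, the gate within 6 mm of fully open, all at rest, and every loose thing within 30 mm of where it started (all of step 2 and velocity of joint drawer between -0.01 and 0.01 m/s and velocity of joint lid between -0.05 and 0.05 rad/s and velocity of joint gate between -0.01 and 0.01 m/s and distance of each of slab, sand_block, filler_tin, wax_jar, brush, mallet from where it was at the start of the episode below 0.03 m); the robot touches nothing.
It fails at once if a loose thing on the bench is shifted or lifted more than 30 mm (distance of any of slab, sand_block, filler_tin, wax_jar, brush, mallet from where it was at the start of the episode above 0.03 m).
It fails at once if a loose thing is knocked over (tilts more than 0.4 rad) (angle between any of filler_tin, wax_jar, slab, sand_block's own z axis and vertical above 0.4 rad).
It fails at once if the drawer or gate is slammed (faster than 0.6 m/s) or the lid is slammed (faster than 5 rad/s) (velocity of joint drawer below -0.6 m/s or velocity of joint gate above 0.6 m/s or velocity of joint lid below -5 rad/s).
It fails at once if the edge of the drawer front, the lid's edge or the gate's tab is taken between the fingers ((x of the grasp point in the frame of drawer_edge between -0.007 and 0.007 m and y of the grasp point in the frame of drawer_edge between -0.1 and 0.1 m and z of the grasp point in the frame of drawer_edge between -0.035 and 0.006 m) or (z of the grasp point in the frame of lid_edge between -0.007 and 0.007 m and y of the grasp point in the frame of lid_edge between -0.08 and 0.08 m and x of the grasp point in the frame of lid_edge between -0.035 and 0.006 m) or (y of the grasp point in the frame of gate_tab between -0.007 and 0.007 m and x of the grasp point in the frame of gate_tab between -0.018 and 0.018 m and z of the grasp point in the frame of gate_tab between -0.035 and 0.006 m)).
It also fails if it takes over 69 s, if anything falls off the work surface, if the arm or the gripper's body presses on something with over 40 N, if the wrist force passes 120 N, or if a joint passes its speed limit or range.

## Working session

There is one attempt and no reset: what is moved stays moved. The work goes in short steps, Python scripts to look and compute and a tool call to move; the robot and the scene stay as the last step left them, time stands still between calls to the robot, and variables do not carry over. Pictures are saved under pics/ and viewed, at most 10 in all, crops included, and the job is handed in when it is done.

Besides the shell and the picture viewer there is one more tool, called after "Request:" as name(argument=value, ...) on one line, values as JSON. play_rows: Moves the arm, as the interface text tells. Its arguments: {"type":"object","properties":{"increments":{"type":"array","items":{"type":"object","properties":{"grip":{"type":"number"},"x":{"type":"number"},"y":{"type":"number"},"z":{"type":"number"},"twist":{"type":"number"}}}},"force":{"type":"number"}},"required":["increments"]}

```bash
mkdir -p pics; python3 - <<'E'
from plant import *
import cv2,numpy as np
o=get_obs();print(o['time_s'],o['eef_pos'],o['orientation'],tcp_to_grasp)
for c in('scene','side'):
    im=get_image(c);cv2.imwrite(f'pics/{c}0.png',im[...,::-1])
    p=camera_params(c);print(c,np.round(p['K'],1).tolist(),np.round(p['camera_from_world'],4).tolist())
    for t in('chest','drawer','pad_box','lid','port','gate','gate_tab'):
        r=recognise(c,t);print(t,[(np.round(d['rect']).tolist(),round(d['p'],2)) for d in r[:2]])
E
```

```text
0.0 [0.12966066 0.55975693 0.3029666 ] [-3.56965707e-01 -3.12069012e+00  2.62617771e-03] 0.0539
scene [[476.9, 0.0, 321.3], [0.0, 476.9, 190.3], [0.0, 0.0, 1.0]] [[-0.7717, 0.6359, 0.0113, 0.3939], [0.5152, 0.6355, -0.5751, -0.2021], [-0.3729, -0.438, -0.818, 1.4263], [0.0, 0.0, 0.0, 1.0]]
chest [([171.0, 185.0, 139.0, 134.0], 0.9), ([308.0, 153.0, 87.0, 82.0], 0.37)]
drawer [([244.0, 186.0, 68.0, 75.0], 0.7), ([388.0, 252.0, 64.0, 65.0], 0.58)]
pad_box [([350.0, 249.0, 98.0, 118.0], 0.73)]
lid [([390.0, 248.0, 58.0, 72.0], 0.65), ([172.0, 184.0, 137.0, 134.0], 0.2)]
port [([214.0, 89.0, 77.0, 76.0], 0.98)]
gate [([224.0, 93.0, 41.0, 39.0], 0.96)]
gate_tab [([225.0, 95.0, 40.0, 37.0], 0.96)]
side [[369.0, 0.0, 319.1], [0.0, 369.0, 201.6], [0.0, 0.0, 1.0]] [[0.8771, -0.4802, 0.0008, -0.4633], [-0.3225, -0.5902, -0.74, 0.1983], [0.3558, 0.6489, -0.6726, 0.8215], [0.0, 0.0, 0.0, 1.0]]
chest [([332.0, 140.0, 120.0, 89.0], 0.9)]
drawer [([331.0, 163.0, 63.0, 64.0], 0.87)]
pad_box [([252.0, 88.0, 57.0, 84.0], 0.87), ([332.0, 255.0, 117.0, 127.0], 0.69)]
lid [([250.0, 89.0, 34.0, 67.0], 0.78)]
port [([333.0, 255.0, 113.0, 128.0], 0.69)]
gate [([360.0, 292.0, 63.0, 53.0], 0.91), ([258.0, 195.0, 26.0, 34.0], 0.61)]
gate_tab [([362.0, 287.0, 66.0, 58.0], 0.62)]
```

View pics/scene0.png

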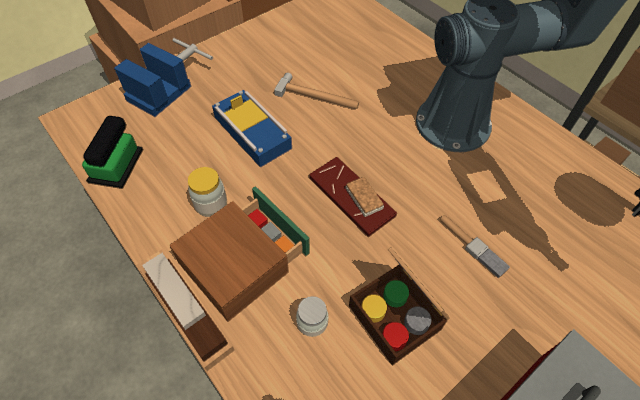

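View pics/side0.png

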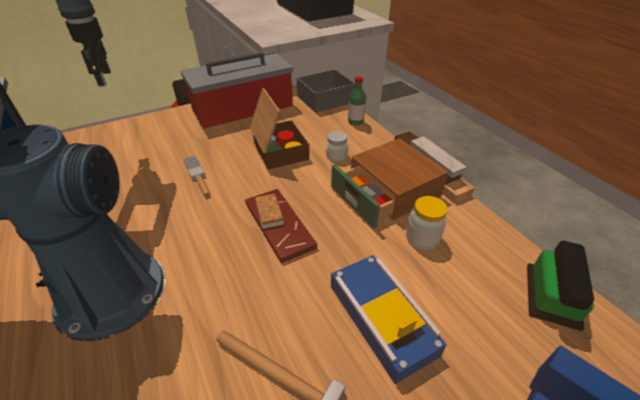

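The overview shows the port at about (250,127) with its tab near (237,100), the chest at (240,255) with its green panel at (280,220), and the pad box at (397,312) with its lid upright. I need enlarged crops to read the corners.

```bash
python3 - <<'E'
import cv2,numpy as np
a=cv2.imread('pics/scene0.png');b=cv2.imread('pics/side0.png')
def tile(im,x,y,w,h,s):return cv2.resize(im[y:y+h,x:x+w],None,fx=s,fy=s,interpolation=cv2.INTER_CUBIC)
# scene: port, chest ; box
A=np.hstack([tile(a,205,85,100,85,4),tile(a,340,240,100,85,4)])
B=np.hstack([tile(a,210,180,100,75,4) ,tile(a,350,290,100,75,4)])
cv2.imwrite('pics/c1.png',np.vstack([A,B])[:600])
A=np.hstack([tile(b,325,250,130,140,3),tile(b,240,80,130,140,3)])
cv2.imwrite('pics/c2.png',np.vstack([A,np.hstack([tile(b,325,135,130,60,3),tile(b,325,175,130,60,3)])]))
E
```

```text
(no output)
```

View pics/c1.png

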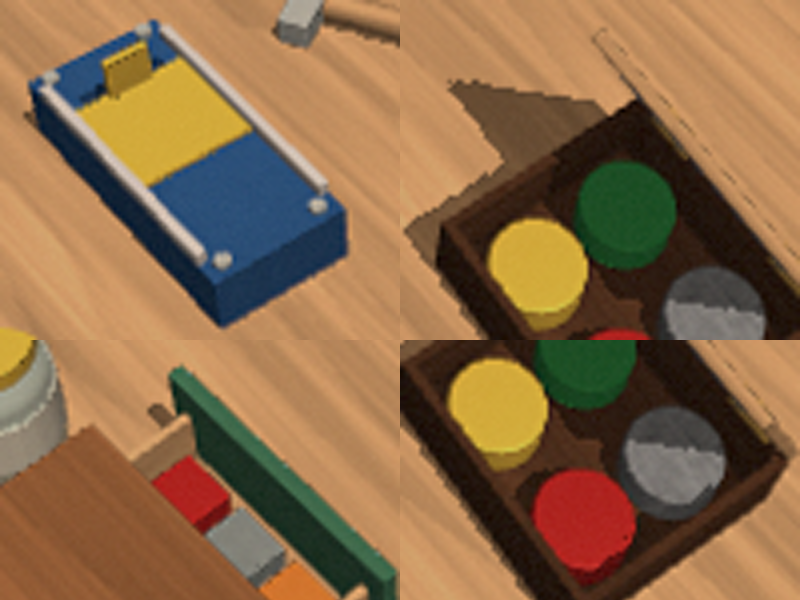

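View pics/c2.png

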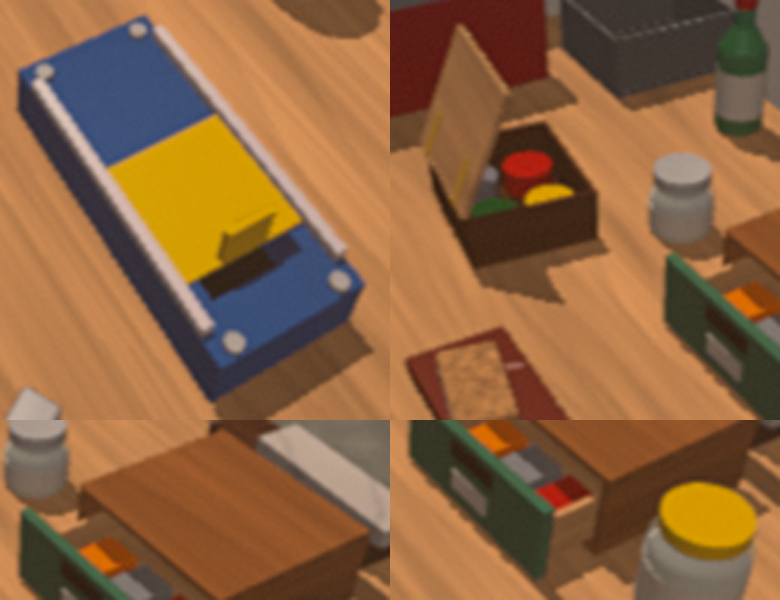

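```bash
cat > fit.py <<'E'
from plant import camera_params
import numpy as np
from scipy.optimize import least_squares
C={c:camera_params(c) for c in('scene','side')}
def proj(c,P):
    p=C[c];q=p['camera_from_world']@np.append(P,1);u=p['K']@q[:3];return u[:2]/u[2]
def W(b,p):
    c,s=np.cos(b[2]),np.sin(b[2]);return np.array([b[0]+c*p[0]-s*p[1],b[1]+s*p[0]+c*p[1],p[2]])
port=lambda b:[('scene',(.055,-.12,.05),(212.5,106.2)),('scene',(-.055,-.12,.05),(243.2,90)),('scene',(-.055,.12,.05),(291.2,137.5)),('scene',(.055,.12,.05),(260.5,154.5)),
('side',(.055,-.12,.05),(445.7,346)),('side',(-.055,-.12,.05),(396,371.7)),('side',(-.055,.12,.05),(331.7,273.3)),('side',(.055,.12,.05),(374.3,255)),
('scene',(.018,-.082+b[3],.0885),(231.2,99.2)),('scene',(-.018,-.082+b[3],.0885),(242,95.5))]
def box(b):
    a=b[3];l=lambda y:(-.07+.14*np.cos(a)-.004*np.sin(a),y,.061+.14*np.sin(a)+.004*np.cos(a))
    return [('scene',(.07,-.08,.06),(350,297)),('scene',(-.07,-.08,.06),(399.5,265)),('scene',(-.07,.08,.06),(446,319.5)),
('side',(.07,-.08,.06),(309,145)),('side',(.07,.08,.06),(291.7,121.7)),('side',(-.07,-.08,0),(268.3,167.3)),('side',(.07,-.08,0),(309,158.3)),
('side',l(.08),(264,88.3)),('side',l(-.08),(279.3,111.7)),('scene',l(-.08),(389.5,248.7))]
chest=lambda b:[('scene',(-.09,-.1,.09),(233,202)),('scene',(.09,-.1,.09),(171,247)),('scene',(-.09,.1,.09),(288,265)),
('side',(-.09,.1,.09),(353.3,157.3)),('side',(.09,.1,.09),(398.3,139)),('side',(.09,-.1,.09),(447.7,173.3)),('side',(-.09,-.1,.09),(398.3,195)),
('scene',(-.096-b[3],-.1,.086),(255.2,187.7)),('scene',(-.096-b[3],.1,.086),(306.2,238)),('side',(-.102-b[3],.1,.086),(333.3,165)),('side',(-.102-b[3],-.1,.086),(377.7,197.5))]
if __name__=='__main__':
  for n,m,x0 in(('port',port,(.4,-.4,0,0)),('box',box,(.5,.3,0,1.6)),('chest',chest,(.6,0,0,.05))):
    f=lambda b:np.concatenate([proj(c,W(b,p))-u for c,p,u in m(b)])
    r=least_squares(f,x0,loss='soft_l1');print(n,np.round(r.x,4));print(np.round(f(r.x).reshape(-1,2),1).tolist())
E
python3 fit.py
python3 - <<'E'
from plant import *
from scipy.spatial.transform import Rotation as R
print(R.from_rotvec(get_obs()['orientation']).as_matrix().round(3).tolist())
E
```

```text
port [ 0.4867 -0.3447 -0.0313  0.0162]
[[-0.1, -1.8], [1.3, -1.4], [0.0, -0.7], [-2.6, 0.9], [0.2, -0.9], [0.7, 0.9], [-0.7, -1.2], [-0.4, -0.8], [0.0, 0.7], [0.1, -1.0]]
box [ 0.5591  0.3191 -0.0951  1.1538]
[[0.2, -1.0], [0.3, -1.2], [1.7, 1.1], [0.5, -2.2], [0.1, -2.8], [-0.0, 1.5], [0.8, 0.2], [-0.5, -1.2], [0.8, -1.5], [-0.6, -0.6]]
chest [ 0.7713 -0.0142  0.07    0.0532]
[[-0.1, -1.5], [-1.9, -1.3], [-0.3, -10.3], [-2.5, -2.2], [0.2, -2.4], [0.5, -3.0], [-0.3, -1.1], [-2.8, 0.1], [1.0, 1.7], [-1.5, -1.4], [-0.0, 7.0]]
[[-0.974, 0.226, -0.0], [0.226, 0.974, -0.0], [0.0, -0.0, -1.0]]
```

The fits agree with the picture: port at (0.487,-0.345), gate about 0.016 open, box at (0.559,0.319) with the lid at about 1.15 rad, chest at (0.771,-0.014) with the drawer about 0.053 out. I'll go to the lid first, with the fingers shut and the yaw turned to 0.

Request:
play_rows(increments=[{"grip": 255, "x": -385, "y": -153, "z": 58, "twist": -0.228}, {"grip": 255, "x": -385, "y": -153, "z": 58, "twist": -0.228}, {"grip": 255, "x": -385, "y": -153, "z": 58, "twist": -0.228}, {"grip": 255, "x": -385, "y": -153, "z": 58, "twist": -0.228}, {"grip": 255, "x": -385, "y": -153, "z": 58, "twist": -0.228}, {"grip": 255, "x": -385, "y": -153, "z": 58, "twist": -0.228}, {"grip": 255, "x": -385, "y": -153, "z": 58, "twist": -0.228}, {"grip": 255, "x": -385, "y": -153, "z": 58, "twist": -0.228}, {"grip": 255, "x": -385, "y": -153, "z": 58, "twist": -0.228}, {"grip": 255, "x": -385, "y": -153, "z": 58, "twist": -0.228}, {"grip": 255, "x": -385, "y": -153, "z": 58, "twist": -0.228}, {"grip": 255, "x": -385, "y": -153, "z": 58, "twist": -0.228}])

```text
time_s: 1.8
eef_pos: [0.4723, 0.3222, 0.2453]
orientation: [-0.007, -3.141, 0.001]
contact_force: [-1.1, 0.1, 0.3]
gripper_width: 0.0001
grasp_force: 0.0
```

```bash
cat > snap.py <<'E'
from plant import *
import cv2,sys
c,n,x,y,w,h,s=sys.argv[1:3]+tuple(map(int,sys.argv[3:])) if 0 else (sys.argv[1],sys.argv[2],*map(int,sys.argv[3:]))
im=get_image(c)[y:y+h,x:x+w,::-1];cv2.imwrite(f'pics/{n}.png',cv2.resize(im,None,fx=s,fy=s,interpolation=cv2.INTER_CUBIC))
E
python3 snap.py side s1 210 50 150 140 4
```

```text
(no output)
```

View pics/s1.png

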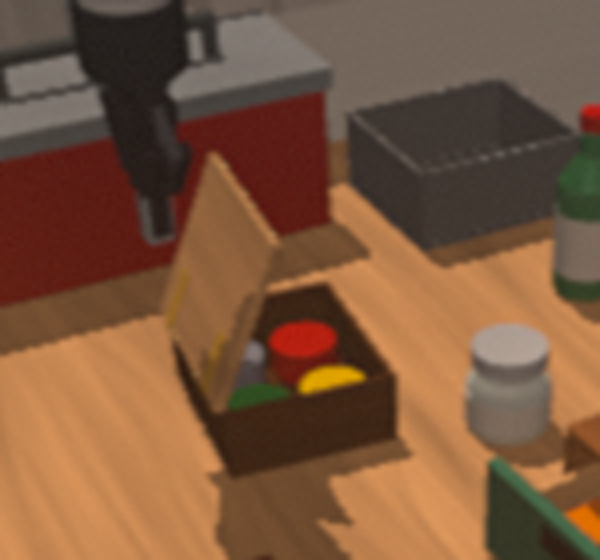

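The closed fingers are on the robot side of the lid, tips at about (155,240) in the crop, below its free edge. Next I follow the lid's arc.

Request:
play_rows(increments=[{"grip": 255, "x": -25, "z": 0}, {"grip": 255, "x": -40, "z": 0}, {"grip": 255, "x": -46, "z": 0}, {"grip": 255, "x": -51, "z": 0}, {"grip": 255, "x": -57, "z": 3}, {"grip": 255, "x": -62, "z": 5}, {"grip": 255, "x": -67, "z": 8}, {"grip": 255, "x": -72, "z": 11}, {"grip": 255, "x": -77, "z": 15}, {"grip": 255, "x": -82, "z": 19}, {"grip": 255, "x": -87, "z": 23}, {"grip": 255, "x": -91, "z": 27}])

```text
invalid input
```

Request:
play_rows(increments=[{"grip": 255, "x": -4, "z": 4}, {"grip": 255, "x": -8, "z": 9}, {"grip": 255, "x": -12, "z": 13}, {"grip": 255, "x": -15, "z": 18}, {"grip": 255, "x": -18, "z": 23}, {"grip": 255, "x": -21, "z": 28}, {"grip": 255, "x": -24, "z": 34}, {"grip": 255, "x": -26, "z": 39}, {"grip": 255, "x": -28, "z": 45}, {"grip": 255, "x": -29, "z": 51}, {"grip": 255, "x": -31, "z": 57}, {"grip": 255, "x": -32, "z": 62}])

```text
invalid input
```

Request:
play_rows(increments=[{"grip": 255, "x": -25, "y": 0, "z": 0, "twist": 0}, {"grip": 255, "x": -40, "y": 0, "z": 0, "twist": 0}, {"grip": 255, "x": -46, "y": 0, "z": 0, "twist": 0}, {"grip": 255, "x": -51, "y": 0, "z": 0, "twist": 0}, {"grip": 255, "x": -57, "y": 0, "z": 3, "twist": 0}, {"grip": 255, "x": -62, "y": 0, "z": 5, "twist": 0}, {"grip": 255, "x": -67, "y": 0, "z": 8, "twist": 0}, {"grip": 255, "x": -72, "y": 0, "z": 11, "twist": 0}, {"grip": 255, "x": -77, "y": 0, "z": 15, "twist": 0}, {"grip": 255, "x": -82, "y": 0, "z": 19, "twist": 0}, {"grip": 255, "x": -87, "y": 0, "z": 23, "twist": 0}, {"grip": 255, "x": -91, "y": 0, "z": 27, "twist": 0}])

```text
time_s: 2.85
eef_pos: [0.5619, 0.324, 0.2183]
orientation: [-0.0, -3.141, 0.0]
contact_force: [-0.7, -2.0, 2.0]
gripper_width: 0.0002
grasp_force: 0.9
```

Request:
play_rows(increments=[{"grip": 255, "x": -4, "y": 0, "z": 4, "twist": 0}, {"grip": 255, "x": -8, "y": 0, "z": 9, "twist": 0}, {"grip": 255, "x": -12, "y": 0, "z": 13, "twist": 0}, {"grip": 255, "x": -15, "y": 0, "z": 18, "twist": 0}, {"grip": 255, "x": -18, "y": 0, "z": 23, "twist": 0}, {"grip": 255, "x": -21, "y": 0, "z": 28, "twist": 0}, {"grip": 255, "x": -24, "y": 0, "z": 34, "twist": 0}, {"grip": 255, "x": -26, "y": 0, "z": 39, "twist": 0}, {"grip": 255, "x": -28, "y": 0, "z": 45, "twist": 0}, {"grip": 255, "x": -29, "y": 0, "z": 51, "twist": 0}, {"grip": 255, "x": -31, "y": 0, "z": 57, "twist": 0}, {"grip": 255, "x": -32, "y": 0, "z": 62, "twist": 0}])

```text
time_s: 3.85
eef_pos: [0.5935, 0.3242, 0.1561]
orientation: [0.0, -3.142, -0.0]
contact_force: [1.1, -0.6, 1.5]
gripper_width: 0.0
grasp_force: 0.8
```

```bash
python3 snap.py side s2 210 50 150 140 4
```

```text
(no output)
```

View pics/s2.png

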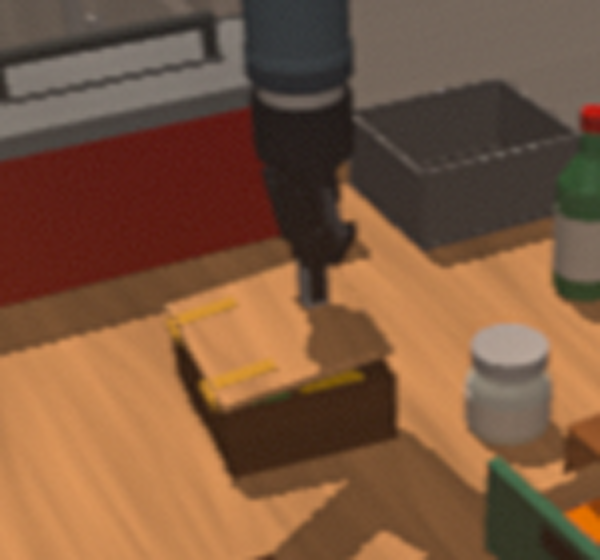

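The lid is nearly down, with the tips on it at (313,300). I'll press the last stretch.

Request:
play_rows(increments=[{"grip": 255, "x": -1, "y": 0, "z": 4, "twist": 0}, {"grip": 255, "x": -2, "y": 0, "z": 8, "twist": 0}, {"grip": 255, "x": -2, "y": 0, "z": 11, "twist": 0}, {"grip": 255, "x": -2, "y": 0, "z": 14, "twist": 0}, {"grip": 255, "x": -2, "y": 0, "z": 16, "twist": 0}, {"grip": 255, "x": -2, "y": 0, "z": 17, "twist": 0}, {"grip": 255, "x": -2, "y": 0, "z": 17, "twist": 0}])

```text
time_s: 4.48
eef_pos: [0.5956, 0.3243, 0.1416]
orientation: [-0.001, 3.141, 0.0]
contact_force: [-4.0, -1.2, 10.2]
gripper_width: 0.0003
grasp_force: 5.1
```

Shut, since the tip is at 68.6 mm and meeting 10 N. Now to the front of the drawer.

Request:
play_rows(increments=[{"grip": 255, "x": 0, "y": 0, "z": -40, "twist": 0}, {"grip": 255, "x": 0, "y": 0, "z": -80, "twist": 0}, {"grip": 255, "x": 35, "y": -349, "z": -80, "twist": 0}, {"grip": 255, "x": 35, "y": -349, "z": -80, "twist": 0}, {"grip": 255, "x": 35, "y": -349, "z": -80, "twist": 0}, {"grip": 255, "x": 35, "y": -349, "z": -80, "twist": 0}, {"grip": 255, "x": 35, "y": -349, "z": -80, "twist": 0}, {"grip": 255, "x": 35, "y": -349, "z": -80, "twist": 0}, {"grip": 255, "x": 35, "y": -349, "z": -80, "twist": 0}, {"grip": 255, "x": 35, "y": -349, "z": -80, "twist": 0}, {"grip": 255, "x": 35, "y": -349, "z": -80, "twist": 0}, {"grip": 255, "x": 35, "y": -349, "z": -80, "twist": 0}])

```text
time_s: 5.48
eef_pos: [0.56, -0.0288, 0.2199]
orientation: [0.007, 3.142, -0.002]
contact_force: [0.9, -0.3, 0.1]
gripper_width: 0.0001
grasp_force: 0.0
```

```bash
sed -i 's/(377.7,197.5)/(377.7,205)/; s/(.scene.,(-.09,.1,.09),(288,265)),//' fit.py; python3 fit.py | grep -A1 chest; python3 snap.py side s3 240 50 220 190 3
```

```text
chest [ 0.7693 -0.0165  0.0722  0.0523]
[[-0.0, -2.6], [-1.6, -2.4], [-2.7, -1.6], [0.0, -1.9], [0.6, -2.4], [-0.2, -0.3], [-3.1, -0.8], [0.8, 0.6], [-1.4, -0.8], [0.3, 0.3]]
```

View pics/s3.png

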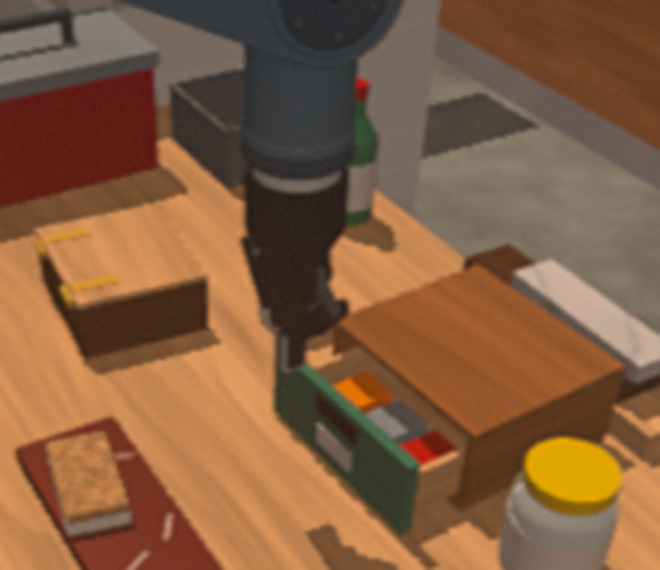

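The lid is flat. The finger hangs 40 mm in front of the panel, tip at about (290,365). I'll descend and push.

Request:
play_rows(increments=[{"grip": 255, "x": 0, "y": 0, "z": 30, "twist": 0}, {"grip": 255, "x": 0, "y": 0, "z": 60, "twist": 0}, {"grip": 255, "x": 0, "y": 0, "z": 86, "twist": 0}, {"grip": 255, "x": -15, "y": 0, "z": 86, "twist": 0}, {"grip": 255, "x": -28, "y": 0, "z": 86, "twist": 0}, {"grip": 255, "x": -34, "y": 0, "z": 86, "twist": 0}, {"grip": 255, "x": -40, "y": 0, "z": 86, "twist": 0}, {"grip": 255, "x": -46, "y": 0, "z": 86, "twist": 0}, {"grip": 255, "x": -52, "y": 0, "z": 86, "twist": 0}, {"grip": 255, "x": -59, "y": 0, "z": 86, "twist": 0}, {"grip": 255, "x": -66, "y": 0, "z": 86, "twist": 0}, {"grip": 255, "x": -73, "y": 0, "z": 86, "twist": 0}])

```text
time_s: 6.53
eef_pos: [0.6339, -0.0247, 0.134]
orientation: [0.0, -3.141, -0.0]
contact_force: [-1.9, 2.5, -0.1]
gripper_width: 0.0001
grasp_force: 1.0
```

Request:
play_rows(increments=[{"grip": 255, "x": -6, "y": 0, "z": 0, "twist": 0}, {"grip": 255, "x": -12, "y": 0, "z": 0, "twist": 0}, {"grip": 255, "x": -17, "y": 0, "z": 0, "twist": 0}, {"grip": 255, "x": -20, "y": 0, "z": 0, "twist": 0}, {"grip": 255, "x": -22, "y": 0, "z": 0, "twist": 0}, {"grip": 255, "x": -22, "y": 0, "z": 0, "twist": 0}])

```text
time_s: 7.03
eef_pos: [0.6561, -0.025, 0.1341]
orientation: [-0.0, 3.14, -0.001]
contact_force: [0.1, 0.5, 0.0]
gripper_width: 0.0001
grasp_force: 0.0
```

Request:
play_rows(increments=[{"grip": 255, "x": -1, "y": 0, "z": 0, "twist": 0}, {"grip": 255, "x": -2, "y": 0, "z": 0, "twist": 0}, {"grip": 255, "x": -3, "y": 0, "z": 0, "twist": 0}, {"grip": 255, "x": -4, "y": 0, "z": 0, "twist": 0}])

```text
time_s: 7.37
eef_pos: [0.6581, -0.0249, 0.1339]
orientation: [0.001, -3.138, 0.0]
contact_force: [-11.3, -0.6, 8.7]
gripper_width: 0.0
grasp_force: 5.8
```

Drawer home (11 N at x = 0.658, where expected). Back off, rise and go behind the gate tab.

Request:
play_rows(increments=[{"grip": 255, "x": 35, "y": 0, "z": 0, "twist": 0}, {"grip": 255, "x": 45, "y": 0, "z": -40, "twist": 0}, {"grip": 255, "x": 45, "y": 0, "z": -80, "twist": 0}, {"grip": 255, "x": 177, "y": -430, "z": -100, "twist": 0}, {"grip": 255, "x": 177, "y": -430, "z": -100, "twist": 0}, {"grip": 255, "x": 177, "y": -430, "z": -100, "twist": 0}, {"grip": 255, "x": 177, "y": -430, "z": -100, "twist": 0}, {"grip": 255, "x": 177, "y": -430, "z": -100, "twist": 0}, {"grip": 255, "x": 177, "y": -430, "z": -100, "twist": 0}, {"grip": 255, "x": 177, "y": -430, "z": -100, "twist": 0}, {"grip": 255, "x": 177, "y": -430, "z": -100, "twist": 0}, {"grip": 255, "x": 177, "y": -430, "z": -100, "twist": 0}])

```text
time_s: 8.37
eef_pos: [0.5038, -0.385, 0.2311]
orientation: [-0.0, 3.141, -0.002]
contact_force: [0.4, 0.2, -0.1]
gripper_width: 0.0002
grasp_force: 0.0
```

Request:
play_rows(increments=[{"grip": 255, "x": 0, "y": 0, "z": 0, "twist": 0}, {"grip": 255, "x": 0, "y": 0, "z": 0, "twist": 0}])

```text
time_s: 8.53
eef_pos: [0.5036, -0.3856, 0.2308]
orientation: [0.007, 3.141, -0.002]
contact_force: [-0.7, 0.3, -1.2]
gripper_width: -0.0005
grasp_force: 0.0
```

Now 70 mm more in -y, then a look before descending.

Request:
play_rows(increments=[{"grip": 255, "x": 20, "y": -35, "z": 10, "twist": 0}, {"grip": 255, "x": 20, "y": -70, "z": 30, "twist": 0}, {"grip": 255, "x": 20, "y": -70, "z": 50, "twist": 0}, {"grip": 255, "x": 20, "y": -70, "z": 50, "twist": 0}])

```text
time_s: 8.87
eef_pos: [0.4832, -0.4514, 0.1758]
orientation: [-0.001, -3.138, -0.009]
contact_force: [-0.5, 1.4, -0.8]
gripper_width: 0.0001
grasp_force: 0.0
```

```bash
python3 snap.py side s4 300 130 220 260 2; python3 snap.py scene s5 130 50 260 260 2; python3 -c "
import cv2,numpy as np
a=cv2.imread('pics/s4.png');b=cv2.imread('pics/s5.png');cv2.imwrite('pics/s6.png',cv2.resize(np.hstack([a,b]),(790,428)))"
```

```text
(no output)
```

View pics/s6.png

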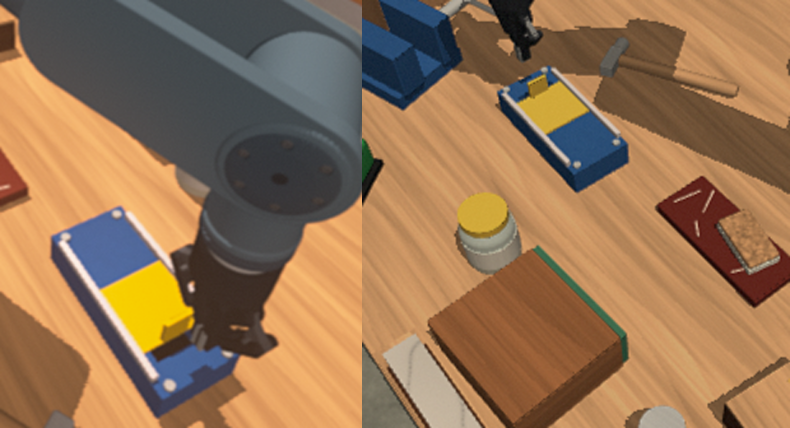

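The drawer front is flush with the chest, and the finger is just beyond the tab on its -y side. I'll descend.

Request:
play_rows(increments=[{"grip": 255, "x": 0, "y": 0, "z": 15, "twist": 0}, {"grip": 255, "x": 0, "y": 0, "z": 30, "twist": 0}, {"grip": 255, "x": 0, "y": 0, "z": 36, "twist": 0}, {"grip": 255, "x": 0, "y": 0, "z": 36, "twist": 0}])

```text
time_s: 9.3
eef_pos: [0.4845, -0.451, 0.1429]
orientation: [0.003, -3.14, -0.004]
contact_force: [-0.5, 0.6, -0.2]
gripper_width: 0.0001
grasp_force: 0.0
```

Request:
play_rows(increments=[{"grip": 255, "x": 0, "y": 7, "z": 0, "twist": 0}, {"grip": 255, "x": 0, "y": 14, "z": 0, "twist": 0}, {"grip": 255, "x": 0, "y": 21, "z": 0, "twist": 0}, {"grip": 255, "x": 0, "y": 28, "z": 0, "twist": 0}, {"grip": 255, "x": 0, "y": 35, "z": 0, "twist": 0}, {"grip": 255, "x": 0, "y": 42, "z": 0, "twist": 0}, {"grip": 255, "x": -1, "y": 49, "z": 0, "twist": 0}, {"grip": 255, "x": -1, "y": 56, "z": 0, "twist": 0}, {"grip": 255, "x": -2, "y": 62, "z": 0, "twist": 0}, {"grip": 255, "x": -2, "y": 68, "z": 0, "twist": 0}, {"grip": 255, "x": -2, "y": 74, "z": 0, "twist": 0}, {"grip": 255, "x": -2, "y": 80, "z": 0, "twist": 0}])

```text
time_s: 10.3
eef_pos: [0.4866, -0.3725, 0.1446]
orientation: [-0.0, 3.141, -0.0]
contact_force: [0.1, -1.4, 1.8]
gripper_width: -0.0002
grasp_force: 0.9
```

Request:
play_rows(increments=[{"grip": 255, "x": 0, "y": 2, "z": 0, "twist": 0}, {"grip": 255, "x": 0, "y": 4, "z": 0, "twist": 0}, {"grip": 255, "x": 0, "y": 6, "z": 0, "twist": 0}])

```text
time_s: 10.55
eef_pos: [0.4867, -0.3668, 0.1445]
orientation: [-0.0, 3.141, -0.0]
contact_force: [1.6, -1.0, -0.1]
gripper_width: -0.0001
grasp_force: 0.8
```

Request:
play_rows(increments=[{"grip": 255, "x": 0, "y": 2, "z": 0, "twist": 0}, {"grip": 255, "x": 0, "y": 4, "z": 0, "twist": 0}, {"grip": 255, "x": 0, "y": 6, "z": 0, "twist": 0}, {"grip": 255, "x": 0, "y": 7, "z": 0, "twist": 0}])

```text
time_s: 10.88
eef_pos: [0.4866, -0.3625, 0.1448]
orientation: [-0.0, 3.14, -0.009]
contact_force: [1.0, -15.5, -6.8]
gripper_width: -0.0002
grasp_force: 7.2
```

At the stop (15 N at y = -0.3625). Back off and rise clear.

Request:
play_rows(increments=[{"grip": 255, "x": 0, "y": -8, "z": 0, "twist": 0}, {"grip": 255, "x": 0, "y": -25, "z": 0, "twist": 0}, {"grip": 255, "x": 0, "y": -30, "z": 0, "twist": 0}, {"grip": 255, "x": 0, "y": -30, "z": -40, "twist": 0}, {"grip": 255, "x": 0, "y": -30, "z": -80, "twist": 0}, {"grip": 255, "x": 0, "y": -60, "z": -120, "twist": 0}, {"grip": 255, "x": 40, "y": -90, "z": -140, "twist": 0}, {"grip": 255, "x": 60, "y": -110, "z": -150, "twist": 0}, {"grip": 255, "x": 60, "y": -110, "z": -150, "twist": 0}, {"grip": 255, "x": 60, "y": -110, "z": -150, "twist": 0}])

```text
time_s: 11.72
eef_pos: [0.425, -0.4719, 0.296]
orientation: [0.006, 3.141, -0.003]
contact_force: [0.0, 0.9, -0.9]
gripper_width: -0.0002
grasp_force: 0.0
```

```bash
python3 snap.py scene s7 130 70 340 300 2; python3 snap.py side s8 230 80 90 100 1
```

```text
(no output)
```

View pics/s7.png

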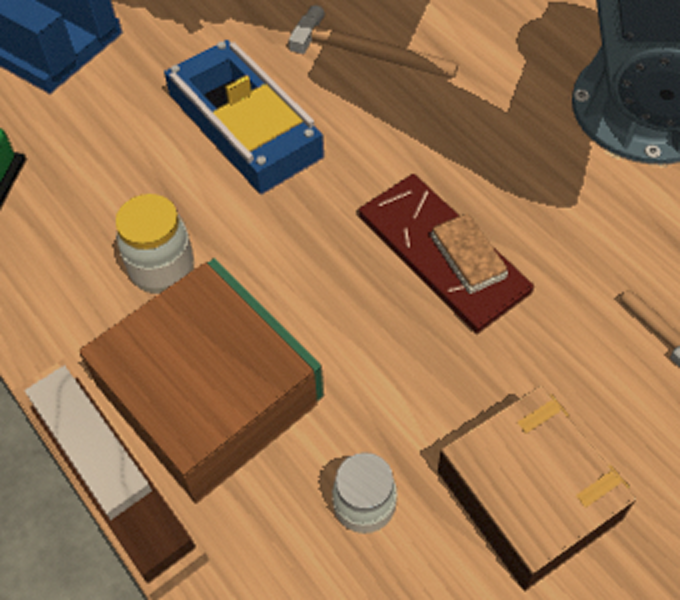

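The drawer is flush at (270,320), the lid is flat at (535,480), and the gate is open with its tab at (238,90). Everything else is where it was, so I'm handing it in.

```bash
python3 -c "
from plant import *
print(finish_job())"
```

```text
the job is handed in; nothing more can be done
None
```

I pushed the lid shut, then the drawer home, then the gate open, stopping each against its end stop at 10–16 N. The last picture shows all three in place and nothing else moved. The job is handed in, but `finish_job()` gave no verdict.

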